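# Turn the display turntable just past its stiff spot and set the brake

### The job

Turn the brass display turntable clockwise (seen from above) by its wooden knob, feeling for the one stiff spot; stop and let go just past it, without running on to the end stop that follows. Then swing the brake lever on the stand fully over to the other side. Leave the pieces on the turntable standing as they are and do not disturb the things on the counter.

Things in the scene. Friction and masses are not known exactly. Their poses are not given: they have to be found in the camera images.
- axis (a point): centre of the turntable's top face, on its upright turning axis, 72 mm above the counter. It belongs to the fixed stand and does not turn; z is up, x is the level direction in which the brake lever is swung to set it. The lever stands on an arm of the stand 215 mm from the axis, towards this point's -y
- turntable: brass disc 330 mm wide, 12 mm thick, turns with a light even drag (2 to 3 N at the knob). Hidden in the stand, somewhere 0.4 to 2.4 rad clockwise of the start (different each time), a sprung catch makes one stiff spot: 6 to 9 N more at the knob. Origin on the axis at counter height
- stand: fixed dark wooden drum 300 mm wide under the disc, holding the catch. Turning clockwise, the force at the knob rises over 0.1 rad, falls back to the drag over 0.1 rad (the catch's top), then the catch pushes onward for 0.2 rad; let go there, the disc rolls by itself to rest about 0.2 rad past the top. A rigid end stop, not to be struck, comes 0.5 rad past the top. Origin: centre underneath
- knob_mid (a point): middle (half-way up) of the upright round wooden knob on the disc by which it is turned: 24 mm in diameter, 50 mm tall, from 78 to 128 mm above the counter, 105 mm from the turning axis; it spins freely on its pin, so it can be held with a fixed hand while it goes round
- brake (a joint): angle of the brake lever: 0 = off, leaning towards -x of the turntable's axis point; about 1.0 rad = fully on, leaning towards +x; it stays where it is left and takes about 1 N
- brake_tip (a point): centre of the black ball (26 mm in diameter) at the end of the brake lever, 70 mm from the lever's pivot, which lies 52 mm above the counter; the ball swings over in an upright plane along x of the axis point, from 34 mm before the pivot to 34 mm past it
- corkscrew_mid (a point): middle of the steel rack corkscrew lying on the turntable, 140 mm long, 18 mm high; stays on it
- tastevin_mid (a point): middle of the silver tasting bowl on the turntable, 82 mm wide, 26 mm high; stays on it
- stopper_mid (a point): middle of the crystal decanter stopper standing on its flat head on the turntable, 48 mm wide, 58 mm tall; fragile, must stay upright; z is up
- folding_mid (a point): middle of the closed mother-of-pearl folding corkscrew lying on the turntable, 72 x 14 x 12 mm; stays on it
- decanter_mid (a point): middle of a crystal decanter on the counter, 116 mm wide, 175 mm tall; leave alone
- candlestick_mid (a point): middle of a brass candlestick on the counter, 90 mm wide, 134 mm tall; leave alone
- beaker_mid (a point): middle of a silver beaker on the counter, 72 mm wide, 75 mm tall; leave alone
Things that resemble listed ones, but are neither listed nor needed, are in the scene too. There is more than one size of the part that bears corkscrew_mid; the job needs the larger. What is shaped like the part that bears tastevin_mid but blue is not meant.

How it is judged:
By the outcome, as a careful person would: the job done as asked, in the order asked, and still so for the second after the job is handed in, with the robot touching nothing.
It also fails if it takes over 72 s, if anything falls off the work surface, if the arm or the gripper's body presses on something with over 40 N, if the wrist force passes 120 N, or if a joint passes its speed limit or range.

### The arm

A 6-joint arm with a two-finger parallel gripper is mounted at the origin on the work surface. World frame = base frame: x ahead of the robot, y to its left, z up, the work surface at z = 0. Lengths are in m, angles in rad, forces in N, time in s.
With the tool pointing down it reaches from about 0.375 to 0.9 m from the base axis. Payload 3.1 kg.
Tool frame: the origin (TCP) lies between the finger pads; the fingertips stand robot.tip_extent ahead of it and the grasp point (between the pads) lies 3 mm ahead of it (robot.tip_extent is the distance from the TCP to the fingertips, in m); z points along the fingers, x is the direction in which the jaws open and shut, and the axes are right-handed (so a half turn about z gives the same grasp; the last joint's range is limited). The gripper opens to 87 mm and grips with 3 to 60 N. Pads are 19 mm wide; open, the fingers measure 117 mm over their backs; the gripper's body (75 mm by 190 mm) begins 51 mm behind the grasp point.
Start: joints at [1.01, 0.527, 1.433, -0, 1.181, -0.178], TCP at [0.233, 0.58, 0.245] pointing down, gripper open.
Joint ranges: [-3.08, 3.08], [-0.75, 2.2], [0.22, 2.44], [-1.43, 4.57], [0, 2.65], [-2.85, 2.85]. Speed limits (rad/s): [2.79, 2.79, 3.14, 3.14, 3.14, 3.14].

### API

Orientations are given as a unit quaternion [x, y, z, w].
In Python, from rig import robot, cams gives the robot as it stands.
- The arm moves only by the tool carry_out, never from a script. Its argument "steps" is a list of rows, each a list of 3 entries, a list of its own where there are three numbers: the shift along the world's x, y, z in cm, then the turn about the world's z in degrees, then the closure, from 0 (fully open) to 1 (shut). In form: [[[dx, dy, dz], spin, fingers], ...]. A call has 1 to 10 rows; each row shifts and turns the pose as measured when the row begins; what a row does not reach is not made up. A row lasts 1/10 s, in which the tool goes at most 50 mm and 8.59 degrees, less where a joint would pass 70% of its speed; a pose out of reach is approached as far as the arm can. A call with a gripper value outside its range is refused whole. The fingers move at their own pace and stop on an object; "squeeze" is the grip in N (left out, the last holds). Time passes only in rows, so rows that do not move let the fingers close. It gives the time, the measured TCP pose, the force and the opening at its end, in the units of the state.
- robot.get_obs(): the state, without advancing time (a new reading comes with each control period).
- cams.camera(name): name is "scene" or "top" or "wrist"; returns a dict with "pixels" (384x512x3 uint8, red, green, blue), "fx", "fy", "cx", "cy" (pixels), "eye" and "rotation" of the camera in the world. Camera axes: x right, y up, looking along -z (the intrinsics and any distortion apply to the point x, -y, -z); pixel columns grow to the right and rows downward; lengths in m; the calibration is good to about 2 mm. A picture is of the moment at which its call begins. There is no depth.
- robot.hand_in(): hands the job in, once; it reports no verdict.
The state is a dict: "time": time; "q": joint angles; "joint_velocities": joint speeds; "joint_torque": joint torques, N m; "position": TCP position; "tool_rot": TCP orientation; "ft_force": force on the tool from outside, world axes, zero at the start; "moment": the same for the moment, N m; "grip_width": finger opening in m.
Only numpy, scipy, OpenCV 4.12 (cv2) and the standard library are available. Lean on these libraries where they do the work, as an engineer would, in place of code of your own. Each camera call takes 0.05 s, during which the arm holds its last target. There are 200 camera calls.

## Working session

There is one attempt and no reset: what is moved stays moved. The work goes in short steps, Python scripts to look and compute and a tool call to move; the robot and the scene stay as the last step left them, time stands still between calls to the robot, and variables do not carry over. Pictures are saved under pics/ and viewed, about 8 in all and at most 12, crops included, and the job is handed in when it is done.

Besides the shell and the picture viewer there is one more tool, called after "Call:" by a JSON object that holds its "method" and its "body", one argument or row to a line. carry_out: Moves the arm, as the interface text tells. Its arguments: {"type":"object","properties":{"steps":{"type":"array"},"squeeze":{"type":"number"}},"required":["steps"]}

```bash
ls; mkdir -p pics
cat > h.py <<'E'
import numpy as np, cv2
from rig import robot, cams
def snap(n,f):
    c=cams.camera(n); cv2.imwrite('pics/'+f,c['pixels'][:,:,::-1]); 
    np.save('pics/'+f[:-4]+'.npy',{k:c[k] for k in c},allow_pickle=True); return c
def ld(f): return np.load('pics/'+f+'.npy',allow_pickle=True).item()
def ray(c,u,v):
    p=np.array([[[u,v]]],float)
    d=np.array([(u-c['cx'])/c['fx'],-(v-c['cy'])/c['fy'],-1.])
    return np.array(c['eye']),np.array(c['rotation'])@d
def onz(c,u,v,z):
    e,d=ray(c,u,v); return e+d*(z-e[2])/d[2]
def tri(a,b):
    A=np.zeros((3,3));B=np.zeros(3)
    for c,u,v in (a,b):
        e,d=ray(c,u,v);d=d/np.linalg.norm(d);P=np.eye(3)-np.outer(d,d);A+=P;B+=P@e
    return np.linalg.solve(A,B)
def proj(c,p):
    q=np.array(c['rotation']).T@(np.array(p)-c['eye']); return c['cx']+c['fx']*q[0]/-q[2], c['cy']-c['fy']*q[1]/-q[2]
E
python3 - <<'E'
from h import *
for n in('scene','top'):
    c=snap(n,n+'0.png'); print({k:(np.round(c[k],3).tolist() if k!='pixels' else 0) for k in c})
a=cv2.imread('pics/scene0.png');b=cv2.imread('pics/top0.png')
cv2.imwrite('pics/both.png',np.vstack([a,b])[:, :])
o=robot.get_obs();print(o, robot.tip_extent)
E
```

```text
pics
{'pixels': 0, 'fx': 366.68, 'fy': 366.68, 'cx': 252.63, 'cy': 191.117, 'eye': [1.002, -0.399, 0.836], 'rotation': [0.317, 0.152, 0.428, 0.833]}
{'pixels': 0, 'fx': 409.055, 'fy': 409.055, 'cx': 260.95, 'cy': 187.984, 'eye': [0.355, 0.017, 1.264], 'rotation': [0.045, -0.046, -0.7, 0.711]}
{'time': 0.1, 'q': array([ 1.01048713e+00,  5.28383368e-01,  1.43378366e+00, -3.53946161e-06,
        1.18142073e+00, -1.78540357e-01]), 'joint_velocities': array([-6.77393138e-05, -1.17018177e-03, -5.44118161e-03,  1.01192072e-03,
       -1.15770666e-03, -2.13838148e-04]), 'joint_torque': array([ 7.19649361e-04, -4.40986490e+01, -1.77149892e+01,  6.35924237e-02,
        5.33604529e-02, -3.51650237e-05]), 'position': array([0.23250917, 0.57946473, 0.24366019]), 'tool_rot': array([ 8.28420164e-01,  5.60106273e-01, -9.11821190e-04,  4.04587594e-04]), 'ft_force': array([ 0.40700293, -0.88792298, -0.08704844]), 'moment': array([ 0.03831284, -0.01625844,  0.04415955]), 'grip_width': 0.08763181019321163} 0.022
```

View pics/scene0.png

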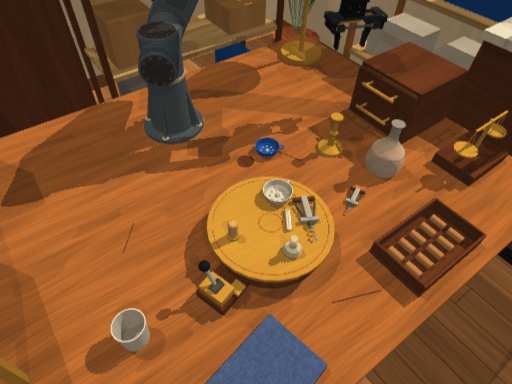

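View pics/top0.png

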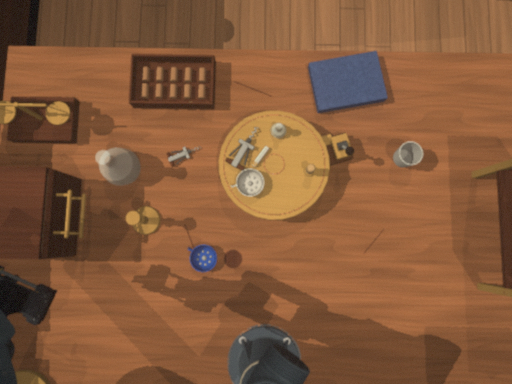

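The scene picture shows the turntable at about (271,228), the knob at (233,230), the lever at (207,268), and the small corkscrew at (354,198) and blue bowl at (267,147), both on the counter. In the top picture the disc is at (274,165), the knob at (310,168) and the brake at (343,148). Next I'll measure these and make one enlarged crop.

```bash
sed -i 's/^def ray/from scipy.spatial.transform import Rotation as R\ndef rot(c): return R.from_quat(c["rotation"]).as_matrix()\ndef ray/; s/np.array(c\[.rotation.\])/rot(c)/g' h.py
python3 - <<'E'
from h import *
s,t=ld('scene0'),ld('top0'); print(s.keys(), s['rotation'])
for c,n in((s,'s'),(t,'t')):
    hsv=cv2.cvtColor(c['pixels'],cv2.COLOR_RGB2HSV)
    u,v=(271,228) if n=='s' else (290,195)
    print(n,hsv[v,u],hsv[300,150])
    m=cv2.inRange(hsv,(17,120,120),(30,255,255))
    cs,_=cv2.findContours(m,cv2.RETR_EXTERNAL,cv2.CHAIN_APPROX_NONE)
    k=max(cs,key=cv2.contourArea); print(cv2.contourArea(k))
    # disc plane fits: hull points -> plane z=.072 circle
    P=np.array([onz(c,x,y,.072)[:2] for x,y in cv2.convexHull(k)[:,0]])
    for it in range(8):
        A=np.c_[2*P,np.ones(len(P))]; w=np.linalg.lstsq(A,(P**2).sum(1),rcond=None)[0]
        r=np.sqrt(w[2]+w[:2]@w[:2]); e=abs(np.hypot(*(P-w[:2]).T)-r); 
        P=P[e<max(.003,np.percentile(e,90))] if it<7 else P
    print(w[:2],r,e.max(),len(P))
print('knob(top)',tri((s,233,222),(t,310,168)))
print('ball',tri((s,205,266),(t,350,149)))
a=cv2.resize(s['pixels'][165:325,180:340],(600,600),interpolation=2)
cv2.imwrite('pics/c1.png',a[:,:,::-1])
a=cv2.resize(t['pixels'][100:230,210:370],(800,650),interpolation=2)[:600]
cv2.imwrite('pics/c2.png',a[:,:,::-1])
E
```

```text
dict_keys(['pixels', 'fx', 'fy', 'cx', 'cy', 'eye', 'rotation']) [0.31667395 0.15249208 0.42777228 0.83275125]
s [ 18 195 221] [ 12 192 186]
9580.0
[ 0.58227937 -0.0229123 ] 0.16372642818160252 0.001304204014432847 51
t [ 18 150 204] [ 12 152 166]
9548.0
[ 0.59130235 -0.05578474] 0.19477264504877873 0.005844318859843045 16
knob(top) [ 0.56013419 -0.12066496  0.12673503]
ball [ 0.61878129 -0.23533855  0.11915494]
```

View pics/c1.png

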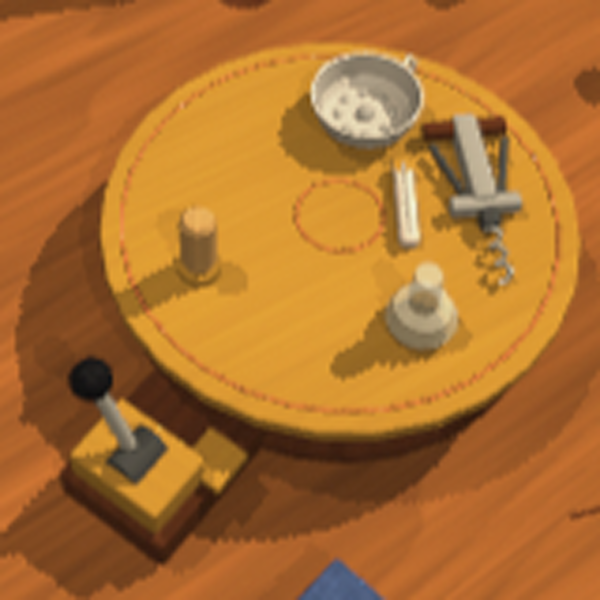

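View pics/c2.png

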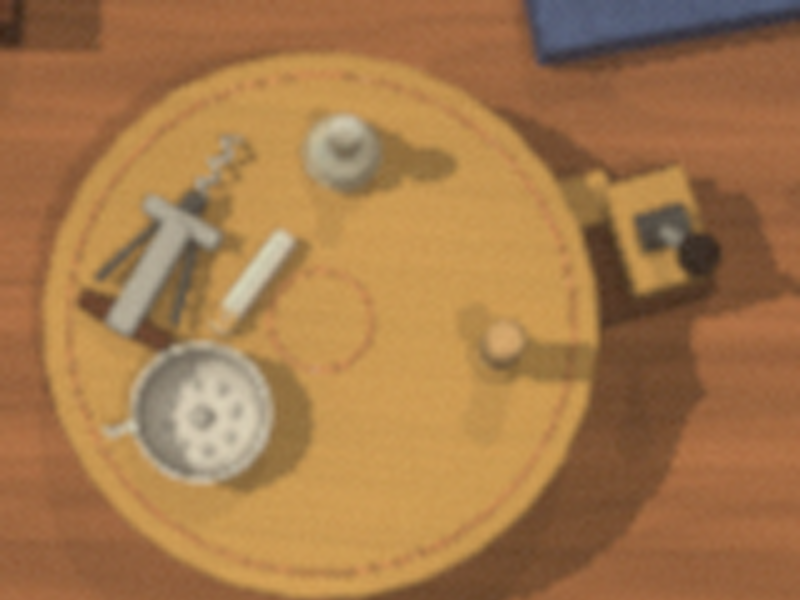

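The crops settle which things are meant. The large corkscrew at c2 (165,250), the silver bowl at (200,410), the stopper at (343,150) and the folding corkscrew at (255,280) are all on the disc. The small corkscrew and the blue bowl are on the counter and are decoys. The knob top is at c2 (503,340). The brake ball is at (698,254), leaning towards the picture's lower right. Two views put the knob at (0.560, -0.121), with its top at z 0.127, and the axis at (0.582, -0.023). Now I'll move there.

Call:
{"method": "carry_out", "body": {
  "steps": [
    [[0,-4,0],0,0],
    [[0,-4,0],0,0],
    [[0,-4,0],0,0],
    [[2.5,-4,0],0,0],
    [[2.5,-4,0],0,0],
    [[2.5,-4,0],0,0],
    [[2.5,-4,0],0,0],
    [[2.5,-4,0],0,0],
    [[2.5,-4,0],0,0],
    [[2.5,-4,0],0,0]
  ],
  "squeeze": 25
}}

```text
time: 1.1
position: [0.4061, 0.1684, 0.2405]
tool_rot: [0.825, 0.566, -0.002, -0.0]
ft_force: [1.4, 0.6, 0.4]
grip_width: 0.0874
```

Call:
{"method": "carry_out", "body": {
  "steps": [
    [[2.2,-4.1,0],0,0],
    [[2.2,-4.1,0],0,0],
    [[2.2,-4.1,0],0,0],
    [[2.2,-4.1,0],0,0],
    [[2.2,-4.1,0],0,0],
    [[2.2,-4.1,0],0,0],
    [[2.2,-4.1,0],0,0],
    [[0,0,0],0,0]
  ]
}}

```text
time: 1.9
position: [0.5666, -0.138, 0.2389]
tool_rot: [0.827, 0.562, -0.001, 0.0]
ft_force: [-1.6, 0.0, -0.0]
grip_width: 0.087
```

Run:
```python
from h import *
c=snap('wrist','w1.png'); o=robot.get_obs(); print(o['position'],o['tool_rot'],o['ft_force'],c['eye'])
for p in([.56,-.121,.127],[.56,-.121,.078],[.616,-.236,.115]): print(proj(c,p))
```

```text
[ 0.56451669 -0.13524656  0.23833506] [ 0.82686091  0.56239923 -0.00218158 -0.00183909] [-0.88035614  0.3086642   0.26401396] [ 0.48938629 -0.10757963  0.37777913]
(np.float64(276.004641039274), np.float64(181.84122420894758))
(np.float64(273.4404446083992), np.float64(167.63540630845878))
(np.float64(179.23675482973468), np.float64(277.43274856182177))
```

View pics/w1.png

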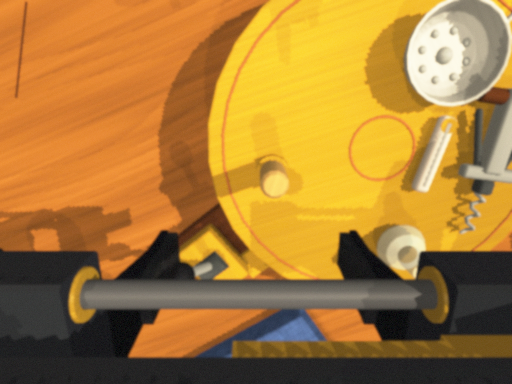

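The wrist view shows the knob top at (275,184), where I predicted (276,182). The ring marking the axis is at (382,148). I'll refine the knob and axis from these.

Run:
```python
from h import *
s,t,w=ld('scene0'),ld('top0'),ld('w1')
print('knob',tri((s,232.8,222.6),(w,275,184)),tri((t,310.6,168),(w,275,184)))
print('axis z72',onz(w,382,148,.072),onz(s,270.6,222.5,.072),onz(t,274.2,164,.072))
for z in (.127,):
  print(onz(w,275,184,z),onz(s,232.8,222.6,z),onz(t,310.6,168,z))
```

```text
knob [ 0.5612364  -0.12258569  0.12708411] [ 0.5602626  -0.12176954  0.12990366]
axis z72 [ 0.58102431 -0.02006362  0.072     ] [ 0.58285378 -0.02167123  0.072     ] [ 0.58075624 -0.02064198  0.072     ]
[ 0.56137558 -0.12236958  0.127     ] [ 0.56108581 -0.12278223  0.127     ] [ 0.56051781 -0.12168971  0.127     ]
```

Call:
{"method": "carry_out", "body": {
  "steps": [
    [[-0.35,1.3,0],0,0.1],
    [[0,0,-3],0,0.1],
    [[0,0,-3],0,0.1],
    [[0,0,-3],0,0.1],
    [[0,0,0],0,0.1]
  ]
}}

```text
time: 2.45
position: [0.5554, -0.1115, 0.1468]
tool_rot: [0.825, 0.564, -0.003, -0.005]
ft_force: [-0.6, 0.6, -0.2]
grip_width: 0.0783
```

Call:
{"method": "carry_out", "body": {
  "steps": [
    [[0.5,-1.0,0],0,0.1],
    [[0,0,0],0,0.1],
    [[0,0,0],0,0.1]
  ]
}}

```text
time: 2.75
position: [0.5609, -0.1189, 0.1498]
tool_rot: [0.824, 0.566, -0.002, -0.004]
ft_force: [0.5, -0.3, 0.8]
grip_width: 0.0782
```

Call:
{"method": "carry_out", "body": {
  "steps": [
    [[0,-0.3,-1.5],0,0.1],
    [[0,0,-1.5],0,0.1],
    [[0,0,-1.0],0,0.1],
    [[0,0,0],0,0.1]
  ]
}}

```text
time: 3.15
position: [0.5647, -0.1233, 0.1147]
tool_rot: [0.824, 0.566, 0.001, 0.001]
ft_force: [-0.3, -0.1, -1.0]
grip_width: 0.0783
```

Call:
{"method": "carry_out", "body": {
  "steps": [
    [[-0.3,0,-0.6],0,0.1],
    [[0,0,0],0,0.6],
    [[0,0,0],0,1],
    [[0,0,0],0,1],
    [[0,0,0],0,1],
    [[0,0,0],0,1]
  ]
}}

```text
time: 3.75
position: [0.563, -0.1239, 0.1109]
tool_rot: [0.824, 0.566, 0.003, 0.003]
ft_force: [-0.6, 0.6, -0.6]
grip_width: 0.0465
```

Call:
{"method": "carry_out", "body": {
  "steps": [
    [[0,0,0],0,1],
    [[0,0,0],0,1],
    [[0,0,0],0,1],
    [[0,0,0],0,1]
  ]
}}

```text
time: 4.15
position: [0.5634, -0.1235, 0.1112]
tool_rot: [0.825, 0.566, 0.003, 0.003]
ft_force: [-0.5, -0.3, -0.6]
grip_width: 0.023
```

Call:
{"method": "carry_out", "body": {
  "steps": [
    [[-0.5,0.1,0],0,1],
    [[-0.5,0.13,0],0,1],
    [[-0.5,0.16,0],0,1],
    [[-0.5,0.2,0],0,1],
    [[0,0,0],0,1]
  ]
}}

```text
time: 4.65
position: [0.5474, -0.1192, 0.1112]
tool_rot: [0.825, 0.566, 0.007, 0.008]
ft_force: [0.8, 0.2, -0.1]
grip_width: 0.0233
```

```bash
cat > st.py <<'E'
from h import *
import sys,json,os
o=robot.get_obs();p=o['position'];f=o['ft_force'];A=np.array([.5815,-.021])
if os.path.exists('pts.json'): L=json.load(open('pts.json'))
else: L=[]
L.append(p[:2].tolist()); json.dump(L,open('pts.json','w'))
if len(L)>5:
    P=np.array(L);M=np.c_[2*P,np.ones(len(P))];w=np.linalg.lstsq(M,(P**2).sum(1),rcond=None)[0];print('fit',w[:2],np.sqrt(w[2]+w[:2]@w[:2]))
r=p[:2]-A;th=np.arctan2(r[1],r[0]);
if th>0: th-=2*np.pi
t=np.array([np.sin(th),-np.cos(th)])
print('t',o['time'],'p',p.round(4),'r',np.hypot(*r).round(4),'phi',round(-th-1.745,3),'Ft',round(f[:2]@t,2),'Fr',round(f[:2]@r/.105,2),'w',o['grip_width'])
for d in(.05,.1): print(d,((A+.105*np.array([np.cos(th-d),np.sin(th-d)])-p[:2])*100).round(2))
E
python3 st.py
```

```text
t 4.65 p [ 0.5474 -0.1192  0.1112] r 0.1039 phi 0.16 Ft -0.71 Fr -0.46 w 0.023344016950118222
0.05 [-0.53  0.08]
0.1 [-1.01  0.29]
```

Call:
{"method": "carry_out", "body": {
  "steps": [
    [[-0.5,0.15,0],0,1],
    [[-0.5,0.2,0],0,1]
  ]
}}

```text
time: 4.85
position: [0.5394, -0.1159, 0.1113]
tool_rot: [0.825, 0.565, 0.009, 0.01]
ft_force: [5.1, -0.5, -4.9]
grip_width: 0.0234
```

```bash
python3 st.py
```

```text
t 4.85 p [ 0.5394 -0.1159  0.1113] r 0.1039 phi 0.243 Ft -4.87 Fr -1.6 w 0.023426911760099377
0.05 [-0.52  0.12]
0.1 [-0.98  0.37]
```

Call:
{"method": "carry_out", "body": {
  "steps": [
    [[-0.4,0.15,0],0,1],
    [[-0.4,0.2,0],0,1]
  ]
}}

```text
time: 5.05
position: [0.5321, -0.1123, 0.1113]
tool_rot: [0.825, 0.565, 0.01, 0.011]
ft_force: [4.6, 0.7, -4.9]
grip_width: 0.0231
```

```bash
python3 st.py
```

```text
t 5.05 p [ 0.5321 -0.1123  0.1113] r 0.1038 phi 0.321 Ft -3.71 Fr -2.73 w 0.023078793768032537
0.05 [-0.51  0.16]
0.1 [-0.95  0.44]
```

Call:
{"method": "carry_out", "body": {
  "steps": [
    [[-0.45,0.2,0],0,1],
    [[-0.45,0.25,0],0,1]
  ]
}}

```text
time: 5.25
position: [0.5246, -0.1078, 0.1113]
tool_rot: [0.825, 0.564, 0.012, 0.013]
ft_force: [5.5, -0.1, -6.5]
grip_width: 0.0234
```

```bash
python3 st.py
```

```text
t 5.25 p [ 0.5246 -0.1078  0.1113] r 0.1038 phi 0.406 Ft -4.63 Fr -2.93 w 0.023373941690700343
0.05 [-0.49  0.2 ]
0.1 [-0.91  0.52]
```

Call:
{"method": "carry_out", "body": {
  "steps": [
    [[-0.4,0.25,0],0,1],
    [[-0.4,0.3,0],0,1]
  ]
}}

```text
time: 5.45
position: [0.5176, -0.1028, 0.1113]
tool_rot: [0.825, 0.564, 0.013, 0.014]
ft_force: [5.7, -1.5, -6.1]
grip_width: 0.0232
```

```bash
sed -i 's/A+.105/A+.1035/' st.py; python3 st.py
```

```text
t 5.45 p [ 0.5176 -0.1028  0.1113] r 0.1038 phi 0.489 Ft -5.47 Fr -2.31 w 0.02320962004459758
0.05 [-0.38  0.35]
0.1 [-0.76  0.7 ]
```

Call:
{"method": "carry_out", "body": {
  "steps": [
    [[-0.45,0.4,0],0,1],
    [[-0.42,0.44,0],0,1]
  ]
}}

```text
time: 5.65
position: [0.5099, -0.096, 0.1113]
tool_rot: [0.825, 0.565, 0.013, 0.016]
ft_force: [3.1, -3.8, -5.2]
grip_width: 0.0232
```

```bash
python3 st.py
```

```text
fit [ 0.58100816 -0.02259032] 0.10222597785934892
t 5.65 p [ 0.5099 -0.096   0.1113] r 0.1037 phi 0.589 Ft -4.83 Fr 0.61 w 0.023204086261456144
0.05 [-0.35  0.38]
0.1 [-0.7   0.77]
```

Call:
{"method": "carry_out", "body": {
  "steps": [
    [[-0.42,0.47,0],0,1],
    [[-0.38,0.5,0],0,1]
  ]
}}

```text
time: 5.85
position: [0.5024, -0.0881, 0.1113]
tool_rot: [0.825, 0.565, 0.013, 0.018]
ft_force: [3.8, -4.9, -5.5]
grip_width: 0.023
```

```bash
python3 st.py
```

```text
fit [ 0.58134883 -0.02199342] 0.10290714545308079
t 5.85 p [ 0.5024 -0.0881  0.1113] r 0.1037 phi 0.693 Ft -6.2 Fr 0.31 w 0.022964046229215045
0.05 [-0.31  0.41]
0.1 [-0.62  0.83]
```

Call:
{"method": "carry_out", "body": {
  "steps": [
    [[-0.33,0.42,0],0,1],
    [[-0.31,0.44,0],0,1]
  ]
}}

```text
time: 6.05
position: [0.4966, -0.0806, 0.1113]
tool_rot: [0.825, 0.565, 0.013, 0.02]
ft_force: [4.0, -4.1, -6.3]
grip_width: 0.0232
```

```bash
python3 st.py
```

```text
fit [ 0.58203141 -0.02089569] 0.10418417756414909
t 6.05 p [ 0.4966 -0.0806  0.1113] r 0.1037 phi 0.784 Ft -5.67 Fr -0.91 w 0.02324179240394283
0.05 [-0.27  0.44]
0.1 [-0.53  0.89]
```

Call:
{"method": "carry_out", "body": {
  "steps": [
    [[-0.34,0.52,0],0,1],
    [[-0.3,0.55,0],0,1]
  ]
}}

```text
time: 6.25
position: [0.4908, -0.0714, 0.1113]
tool_rot: [0.824, 0.565, 0.013, 0.022]
ft_force: [3.2, -4.1, -6.1]
grip_width: 0.0236
```

```bash
python3 st.py
```

```text
fit [ 0.58222949 -0.02060546] 0.1045298050162248
t 6.25 p [ 0.4908 -0.0714  0.1113] r 0.1037 phi 0.889 Ft -5.16 Fr -0.75 w 0.023560043501408227
0.05 [-0.22  0.47]
0.1 [-0.44  0.94]
```

Call:
{"method": "carry_out", "body": {
  "steps": [
    [[-0.28,0.56,0],0,1],
    [[-0.23,0.58,0],0,1]
  ]
}}

```text
time: 6.45
position: [0.4859, -0.0614, 0.1113]
tool_rot: [0.824, 0.566, 0.013, 0.023]
ft_force: [3.4, -5.1, -5.9]
grip_width: 0.023
```

```bash
python3 st.py
```

```text
fit [ 0.58247142 -0.02028026] 0.10492653658816484
t 6.45 p [ 0.4859 -0.0614  0.1113] r 0.1038 phi 0.997 Ft -5.97 Fr -1.11 w 0.02297023375651547
0.05 [-0.16  0.49]
0.1 [-0.33  0.98]
```

Call:
{"method": "carry_out", "body": {
  "steps": [
    [[-0.21,0.57,0],0,1],
    [[-0.17,0.58,0],0,1]
  ]
}}

```text
time: 6.65
position: [0.4832, -0.0539, 0.1114]
tool_rot: [0.823, 0.568, 0.012, 0.027]
ft_force: [1.0, -15.8, -8.1]
grip_width: 0.0231
```

```bash
sed -i 's/A+.1035/A+.1048/;s/\[.5815,-.021\]/[.5825,-.0203]/' st.py; python3 st.py
```

```text
fit [ 0.58221567 -0.02060056] 0.10452722177314289
t 6.65 p [ 0.4832 -0.0539  0.1114] r 0.1048 phi 1.07 Ft -15.27 Fr 4.13 w 0.023123872619882663
0.05 [-0.15  0.5 ]
0.1 [-0.28  1.01]
```

Force jumped to 15 N at phi 1.07, so this is the stiff spot. I'll go on one row at a time.

Call:
{"method": "carry_out", "body": {
  "steps": [
    [[-0.13,0.5,0],0,1]
  ]
}}

```text
time: 6.75
position: [0.4824, -0.0516, 0.1114]
tool_rot: [0.822, 0.569, 0.011, 0.029]
ft_force: [0.8, -14.9, -7.9]
grip_width: 0.0232
```

```bash
python3 st.py
```

```text
fit [ 0.58216657 -0.02066041] 0.10445197290817068
t 6.75 p [ 0.4824 -0.0516  0.1114] r 0.1049 phi 1.094 Ft -14.5 Fr 3.71 w 0.02324253081131494
0.05 [-0.14  0.51]
0.1 [-0.26  1.02]
```

Call:
{"method": "carry_out", "body": {
  "steps": [
    [[-0.13,0.6,0],0,1]
  ]
}}

```text
time: 6.85
position: [0.4815, -0.0486, 0.1114]
tool_rot: [0.821, 0.57, 0.009, 0.032]
ft_force: [1.2, -14.0, -6.7]
grip_width: 0.0237
```

```bash
python3 st.py
```

```text
fit [ 0.5821293  -0.02070393] 0.10439646848009869
t 6.85 p [ 0.4815 -0.0486  0.1114] r 0.1048 phi 1.123 Ft -13.8 Fr 2.65 w 0.02368050165976529
0.05 [-0.12  0.51]
0.1 [-0.23  1.02]
```

Call:
{"method": "carry_out", "body": {
  "steps": [
    [[-0.13,0.6,0],0,1]
  ]
}}

```text
time: 6.95
position: [0.4805, -0.0451, 0.1114]
tool_rot: [0.821, 0.57, 0.009, 0.033]
ft_force: [2.4, -10.5, -7.0]
grip_width: 0.0232
```

```bash
python3 st.py
```

```text
fit [ 0.58225039 -0.02056899] 0.10457135742596743
t 6.95 p [ 0.4805 -0.0451  0.1114] r 0.1049 phi 1.158 Ft -10.73 Fr 0.12 w 0.023245073141652552
0.05 [-0.1   0.52]
0.1 [-0.18  1.03]
```

Call:
{"method": "carry_out", "body": {
  "steps": [
    [[-0.1,0.55,0],0,1]
  ]
}}

```text
time: 7.05
position: [0.4796, -0.0413, 0.1114]
tool_rot: [0.821, 0.57, 0.008, 0.034]
ft_force: [3.1, -6.0, -5.5]
grip_width: 0.0231
```

```bash
python3 st.py
```

```text
fit [ 0.58239094 -0.02041992] 0.10476807704482127
t 7.05 p [ 0.4796 -0.0413  0.1114] r 0.105 phi 1.195 Ft -6.5 Fr -1.86 w 0.02305268833545581
0.05 [-0.08  0.52]
0.1 [-0.14  1.04]
```

Call:
{"method": "carry_out", "body": {
  "steps": [
    [[-0.07,0.55,0],0,1]
  ]
}}

```text
time: 7.15
position: [0.4787, -0.0365, 0.1114]
tool_rot: [0.821, 0.57, 0.008, 0.034]
ft_force: [3.4, -0.2, -4.1]
grip_width: 0.0234
```

```bash
python3 st.py
```

```text
fit [ 0.58260689 -0.02020251] 0.10506076878231187
t 7.15 p [ 0.4787 -0.0365  0.1114] r 0.105 phi 1.242 Ft -0.68 Fr -3.3 w 0.023371022216603875
0.05 [-0.04  0.52]
0.1 [-0.08  1.05]
```

Call:
{"method": "carry_out", "body": {
  "steps": [
    [[0,0.5,0],0,1],
    [[0,0,0],0,1]
  ]
}}

```text
time: 7.35
position: [0.4777, -0.029, 0.1114]
tool_rot: [0.822, 0.568, 0.008, 0.032]
ft_force: [4.0, 6.6, -4.1]
grip_width: 0.0231
```

```bash
python3 st.py
```

```text
fit [ 0.5829452  -0.01988243] 0.10550277640536272
t 7.35 p [ 0.4777 -0.029   0.1114] r 0.1052 phi 1.314 Ft 6.27 Fr -4.58 w 0.023053658896928612
0.05 [0.01 0.53]
0.1 [0.   1.05]
```

About 0.11 rad past the top, and the catch now pushes onward at +6 N. Letting go here.

Call:
{"method": "carry_out", "body": {
  "steps": [
    [[0,0,0],0,0.3],
    [[0,0,0],0,0.3],
    [[0,0,0],0,0.1],
    [[0,0,0],0,0],
    [[0,0,0],0,0],
    [[0,0,0],0,0],
    [[0,0,0],0,0],
    [[0,0,0],0,0]
  ]
}}

```text
time: 8.15
position: [0.4726, -0.0268, 0.1118]
tool_rot: [0.821, 0.57, 0.005, 0.029]
ft_force: [0.1, 0.3, 0.0]
grip_width: 0.0793
```

Run:
```python
from h import *
s=snap('scene','s2.png');w=snap('wrist','w2.png')
o=robot.get_obs();print(o['position'],o['ft_force'])
a=cv2.resize(s['pixels'][150:310,160:370],(788,600),interpolation=2)
cv2.imwrite('pics/c3.png',a[:,:,::-1])
```

```text
[ 0.47268034 -0.02674305  0.11174846] [ 0.29349338  0.35546559 -0.51493483]
```

View pics/c3.png

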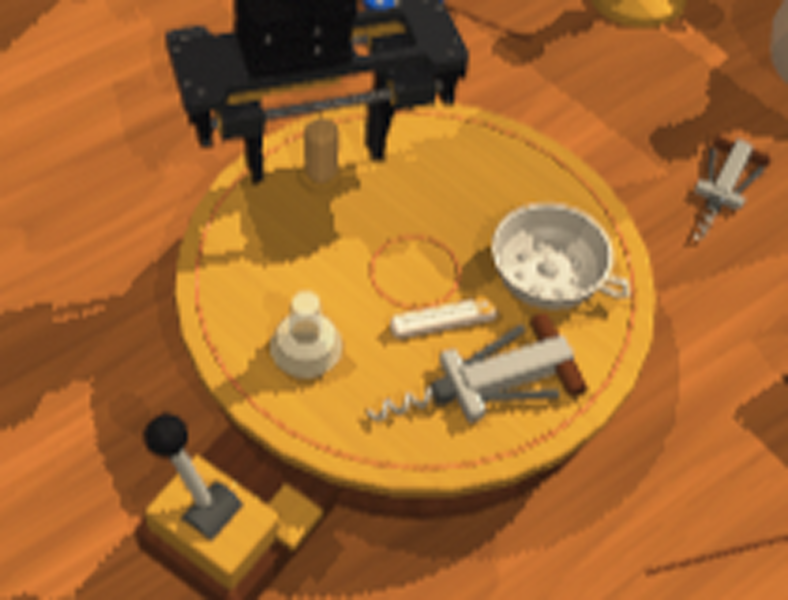

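View pics/w2.png

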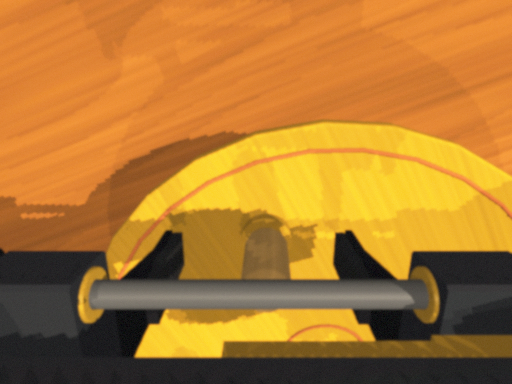

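The crop shows the knob between the open jaws and clear of both, with its top at c3 (320,130). The stopper is upright and all four pieces stand on the disc; the brake is still off. I'll lift away and measure the knob angle.

Call:
{"method": "carry_out", "body": {
  "steps": [
    [[0,0,2],0,0],
    [[0,0,3],0,0],
    [[0,0,3],0,0],
    [[0,0,3],0,0],
    [[0,0,0],0,0]
  ]
}}

```text
time: 8.75
position: [0.4713, -0.0266, 0.2243]
tool_rot: [0.821, 0.57, 0.003, 0.027]
ft_force: [1.2, -0.6, -0.7]
grip_width: 0.0872
```

Run:
```python
from h import *
s=ld('s2');A=np.array([.5825,-.0203,0]);
def ang(p): r=p-A; return r[:2].round(4),np.hypot(*r[:2]).round(4),round(float(np.arctan2(r[1],r[0])),3)
p=onz(s,245.3,184.7,.127);print('before lift',p,ang(p))
c=snap('scene','s3.png');t=snap('top','t3.png')
# change between shots in disc; knob blob by colour search near prediction is by eye -> diff
d=np.abs(c['pixels'].astype(int)-s['pixels']).sum(2)[235:300,180:340];print('moved px lower disc',(d>60).sum())
s0=ld('scene0')
def ball(c,u,v):
    g=c['pixels'].max(2)[v-12:v+12,u-12:u+12];m=(g<45).astype(np.uint8)
    n,l,st,ce=cv2.connectedComponentsWithStats(m);k=1+np.argmax(st[1:,4]);return ce[k]+[u-12,v-12],st[k]
b1,b2=ball(c,205,266),ball(t,350,151);print(b1,b2,tri((c,*b1[0]),(t,*b2[0])))
for z in(.113,.119):print(onz(c,*b1[0],z),onz(t,*b2[0],z))
# pivot slot & stand arm
print('slot dark scene',onz(c,160+213*210/788,150+510*.2667,.055),onz(t,210+662/5,100+228/5,.055))
o=robot.get_obs();print(o['position'],o['q'])
cv2.imwrite('pics/c4.png',np.hstack([cv2.resize(x,(400,400),interpolation=2) for x in(c['pixels'][155:295,195:335,::-1],t['pixels'][95:235,215:355,::-1])]))
```

```text
before lift [ 0.4786065  -0.02800815  0.127     ] (array([-0.1039, -0.0077]), np.float64(0.1042), -3.068)
moved px lower disc 88Traceback (most recent call last):
  File "<stdin>", line 12, in <module>
  File "<stdin>", line 11, in ball
    return _wrapfunc(a, 'argmax', axis=axis, out=out, **kwds)
    return bound(*args, **kwds)
ValueError: attempt to get argmax of an empty sequence
```

Run:
```python
from h import *
c=ld('s3');t=snap('top','t3.png')
A=np.array([.5825,-.0203,0]);
def ball(c,u,v):
    g=c['pixels'].max(2)[v-14:v+14,u-14:u+14];m=(g<g.min()+35).astype(np.uint8)
    n,l,st,ce=cv2.connectedComponentsWithStats(m);k=1+np.argmax(st[1:,4]);return ce[k]+[u-14,v-14],st[k]
b1,b2=ball(c,205,266),ball(t,350,151);print(b1,b2,tri((c,*b1[0]),(t,*b2[0])))
for z in(.113,.119):print(onz(c,*b1[0],z),onz(t,*b2[0],z))
print('slot',onz(c,160+213*210/788,150+510*.2667,.055),onz(t,210+662/5,100+228/5,.055))
# rotation of disc pieces from first scene pic: stopper & bowl centre at rim height
s0=ld('scene0')
cv2.imwrite('pics/c4.png',np.hstack([cv2.resize(x,(400,400),interpolation=2) for x in(c['pixels'][155:295,195:335,::-1],t['pixels'][95:235,215:355,::-1])]))
```

```text
(array([203.80645161, 265.8172043 ]), array([ 8,  9, 11, 11, 93], dtype=int32)) (array([346.70093458, 154.74766355]), array([  0,   9,  18,  18, 107], dtype=int32)) [ 0.60594911 -0.23135051  0.09760347]
[ 0.61352147 -0.23591837  0.113     ] [ 0.60325689 -0.22695133  0.113     ]
[ 0.61674456 -0.23727415  0.119     ] [ 0.60196385 -0.22567774  0.119     ]
slot [ 0.64473243 -0.2256364   0.055     ] [ 0.64371773 -0.22658091  0.055     ]
```

View pics/c4.png

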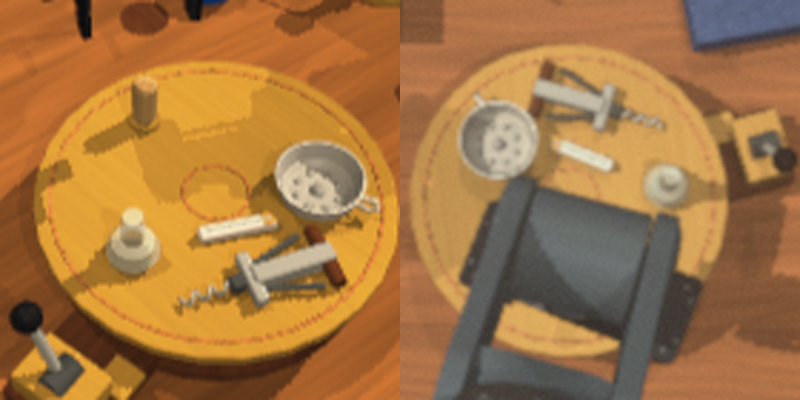

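The scene crop in c4 shows the knob top at (145,86), so it rests at phi ≈ 1.31, about 0.11 rad past the top I felt. All the pieces are upright. In the top crop the ball is at (785,158). The disc hardly rolled after release, so I'll re-grip gently and feel which way the catch pushes.

Call:
{"method": "carry_out", "body": {
  "steps": [
    [[0.6,-0.2,-3],0,0.1],
    [[0,0,-3],0,0.1],
    [[0,0,-2],0,0.1],
    [[0,0,0],0,0.1],
    [[0,0,0],0,0.1]
  ]
}}

```text
time: 9.4
position: [0.4709, -0.0271, 0.1331]
tool_rot: [0.822, 0.57, -0.003, 0.02]
ft_force: [0.6, -0.0, 0.5]
grip_width: 0.0783
```

Call:
{"method": "carry_out", "body": {
  "steps": [
    [[0.6,-0.2,-1],0,0.1],
    [[0.1,0,-0.8],0,0.1],
    [[0,0,0],0,0.1],
    [[0,0,0],0,0.1]
  ]
}}

```text
time: 9.8
position: [0.4798, -0.0296, 0.1149]
tool_rot: [0.822, 0.57, -0.002, 0.021]
ft_force: [0.7, 0.9, 0.1]
grip_width: 0.0782
```

Call:
{"method": "carry_out", "body": {
  "steps": [
    [[0,0,0],0,0.5],
    [[0,0,0],0,1],
    [[0,0,0],0,1],
    [[0,0,0],0,1],
    [[0,0,0],0,1],
    [[0,0,0],0,1],
    [[0,0,0],0,1],
    [[0,0,0],0,1],
    [[0,0,0],0,1]
  ]
}}

```text
time: 10.7
position: [0.4815, -0.0276, 0.1164]
tool_rot: [0.823, 0.568, 0.002, 0.021]
ft_force: [-1.3, 1.7, 1.5]
grip_width: 0.0231
```

```bash
python3 st.py
```

```text
fit [ 0.57754207 -0.02464936] 0.09871552676863374
t 10.7 p [ 0.4815 -0.0276  0.1164] r 0.1012 phi 1.324 Ft 1.84 Fr 1.14 w 0.02311464151538247
0.05 [-0.38  0.5 ]
0.1 [-0.38  1.02]
```

Call:
{"method": "carry_out", "body": {
  "steps": [
    [[-0.02,0.4,0],0,1],
    [[0,0,0],0,1],
    [[0,0,0],0,1]
  ]
}}

```text
time: 11.0
position: [0.4814, -0.0237, 0.1164]
tool_rot: [0.822, 0.569, 0.001, 0.022]
ft_force: [-0.3, -0.4, -0.4]
grip_width: 0.0234
```

```bash
python3 st.py|tail -3
```

```text
t 11.0 p [ 0.4814 -0.0237  0.1164] r 0.1012 phi 1.363 Ft -0.37 Fr 0.31 w 0.02335703591966962
0.05 [-0.37  0.51]
0.1 [-0.34  1.04]
```

There is no static push at phi 1.36, so the disc is at the end of the catch's push, at rest and well short of the stop. Releasing and rising.

Call:
{"method": "carry_out", "body": {
  "steps": [
    [[0,0,0],0,0.3],
    [[0,0,0],0,0.1],
    [[0,0,0],0,0.1],
    [[0,0,0],0,0.1],
    [[0,0,0],0,0.1],
    [[0,0,0],0,0.1]
  ]
}}

```text
time: 11.6
position: [0.481, -0.0241, 0.1164]
tool_rot: [0.822, 0.569, 0.001, 0.022]
ft_force: [-1.3, 0.5, 0.7]
grip_width: 0.0635
```

Call:
{"method": "carry_out", "body": {
  "steps": [
    [[0,0,2],0,0.1],
    [[0,0,3],0,0.1],
    [[0,0,3],0,0.1],
    [[0,0,3],0,0.5],
    [[0,0,0],0,1]
  ]
}}

```text
time: 12.1
position: [0.4795, -0.0239, 0.229]
tool_rot: [0.822, 0.568, -0.001, 0.02]
ft_force: [0.5, -0.5, 0.3]
grip_width: 0.0688
```

Run:
```python
from h import *
t=ld('top0');c=ld('s3')
def ball(c,u,v):
    g=c['pixels'].max(2)[v-8:v+8,u-8:u+8];m=(g<g.min()+35).astype(np.uint8)
    n,l,st,ce=cv2.connectedComponentsWithStats(m);k=1+np.argmax(st[1:,4]);return ce[k]+[u-8,v-8],st[k]
b1,b2=ball(c,204,266),ball(t,350,151);print(b1,b2,tri((c,*b1[0]),(t,*b2[0])))
A=np.array([.5825,-.0203]);P=np.array([.644,-.226]);d=(P-A);print(np.hypot(*d),d/np.hypot(*d))
y=-d/np.hypot(*d);x=np.array([y[1],-y[0]]);piv=A-.215*y
print('x',x,'pivot',piv,'ball off',piv-.034*x,'on',piv+.034*x)
a=snap('scene','s4.png')
cv2.imwrite('pics/c5.png',cv2.resize(a['pixels'][150:310,160:370,::-1],(525,400),interpolation=2))
o=robot.get_obs();print(o['position'],o['ft_force'],o['q'])
```

```text
(array([203.80645161, 265.8172043 ]), array([ 3,  3, 11, 11, 93], dtype=int32)) (array([349.41666667, 151.68055556]), array([ 4,  3,  8, 13, 72], dtype=int32)) [ 0.6126675  -0.23538141  0.1112423 ]
0.21469685605522965 [ 0.2864504  -0.95809507]
x [0.95809507 0.2864504 ] pivot [ 0.64408684 -0.22629044] ball off [ 0.6115116  -0.23602975] on [ 0.67666207 -0.21655113]
[ 0.47822071 -0.02352716  0.22732196] [-0.202099    0.39633501 -0.35849588] [-0.26703216  0.35047454  1.82235486 -0.03272137  0.94298022 -1.45773977]
```

View pics/c5.png

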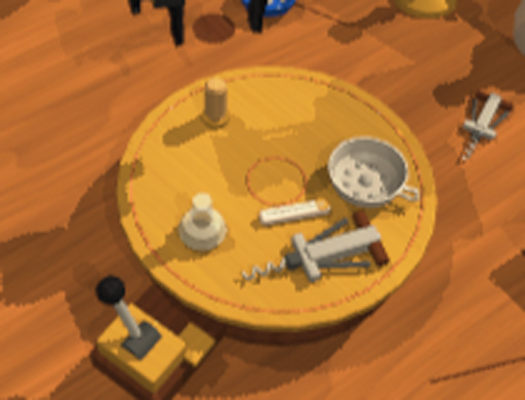

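The crop shows the knob at c5 (215,85), all pieces standing, and the lever off with its ball at (110,290). The ball is at (0.612, -0.236, 0.112), and the swing runs along x = (0.958, 0.286). I'll close the fingers, line them up across the swing and move behind the ball.

Call:
{"method": "carry_out", "body": {
  "steps": [
    [[1.5,-3.7,0],7.4,1],
    [[1.5,-3.7,0],7.4,1],
    [[1.5,-3.7,0],7.4,1],
    [[1.5,-3.7,0],7.4,1],
    [[1.5,-3.7,0],7.4,1],
    [[1.2,-3.0,0],0,1],
    [[0,0,0],0,1],
    [[0,0,0],0,1]
  ],
  "squeeze": 10
}}

```text
time: 12.95
position: [0.56, -0.2432, 0.2152]
tool_rot: [0.588, 0.809, 0.001, 0.008]
ft_force: [-0.4, -0.1, -0.6]
grip_width: 0.0037
```

Call:
{"method": "carry_out", "body": {
  "steps": [
    [[0.2,-0.7,-2],0,1],
    [[0,0,-3],0,1],
    [[0,0,-2],0,1],
    [[0,0,-1],0,1],
    [[0,0,0],0,1]
  ]
}}

```text
time: 13.45
position: [0.558, -0.2434, 0.1295]
tool_rot: [0.587, 0.81, 0.001, 0.003]
ft_force: [1.4, -0.8, 0.3]
grip_width: 0.0006
```

```bash
cat > b.py <<'E'
from h import *
o=robot.get_obs();p=o['position'];B=np.array([.6115,-.236]);x=np.array([.958,.286]);y=np.array([-.286,.958])
d=p[:2]-B;f=o['ft_force'];print(o['time'],p.round(4),'along',(d@x).round(4),'across',(d@y).round(4),'Fx',(f[:2]@x).round(2),'Fy',(f[:2]@y).round(2),'Fz',f[2].round(2))
E
python3 b.py
```

```text
13.45 [ 0.558  -0.2434  0.1295] along -0.0534 across 0.0082 Fx 1.11 Fy -1.15 Fz 0.26
```

Call:
{"method": "carry_out", "body": {
  "steps": [
    [[0.3,-0.9,-0.8],0,1],
    [[0,0,0],0,1],
    [[1,0.3,0],0,1],
    [[1,0.3,0],0,1]
  ]
}}

```text
time: 13.85
position: [0.5826, -0.2468, 0.1232]
tool_rot: [0.587, 0.81, 0.001, 0.004]
ft_force: [-0.7, 1.5, 0.6]
grip_width: 0.0005
```

```bash
python3 b.py
```

```text
13.85 [ 0.5826 -0.2468  0.1232] along -0.0308 across -0.002 Fx -0.23 Fy 1.68 Fz 0.63
```

Call:
{"method": "carry_out", "body": {
  "steps": [
    [[0.96,0.29,0],0,1],
    [[0.96,0.29,0],0,1],
    [[0.96,0.29,0],0,1],
    [[0.96,0.29,0],0,1],
    [[0.96,0.29,0],0,1]
  ]
}}

```text
time: 14.35
position: [0.6358, -0.2306, 0.1252]
tool_rot: [0.586, 0.81, 0.001, 0.005]
ft_force: [-0.4, -0.5, 0.6]
grip_width: 0.0004
```

```bash
python3 b.py
```

```text
14.35 [ 0.6358 -0.2306  0.1252] along 0.0248 across -0.0017 Fx -0.51 Fy -0.32 Fz 0.64
```

Call:
{"method": "carry_out", "body": {
  "steps": [
    [[0.5,0.15,-0.2],0,1],
    [[0.5,0.15,-0.1],0,1],
    [[0.4,0.12,0],0,1]
  ]
}}

```text
time: 14.65
position: [0.652, -0.2254, 0.1214]
tool_rot: [0.586, 0.811, 0.001, 0.006]
ft_force: [-0.9, -1.0, -1.6]
grip_width: 0.0001
```

```bash
python3 b.py
```

```text
14.65 [ 0.652  -0.2254  0.1214] along 0.0419 across -0.0014 Fx -1.19 Fy -0.69 Fz -1.57
```

Call:
{"method": "carry_out", "body": {
  "steps": [
    [[0.3,0.09,0],0,1],
    [[0.3,0.09,0],0,1]
  ]
}}

```text
time: 14.85
position: [0.656, -0.2239, 0.1204]
tool_rot: [0.585, 0.811, -0.001, 0.003]
ft_force: [-9.8, -3.9, 5.7]
grip_width: 0.0004
```

```bash
python3 b.py
```

```text
14.85 [ 0.656  -0.2239  0.1204] along 0.0461 across -0.0011 Fx -10.56 Fy -0.95 Fz 5.73
```

The push met the lever's end at 10.6 N, 46 mm along, where I predicted about 45. Backing off, rising and looking.

Call:
{"method": "carry_out", "body": {
  "steps": [
    [[-1,-0.3,0],0,1],
    [[-2,-0.6,1],0,1],
    [[-1,-0.3,3],0,1],
    [[0,0,4],0,1],
    [[-2,-2,4],0,1],
    [[-4,-1,2],0,1],
    [[-4,-1,0],0,1],
    [[0,0,0],0,1]
  ]
}}

```text
time: 15.65
position: [0.5103, -0.2776, 0.2646]
tool_rot: [0.586, 0.81, 0.001, 0.007]
ft_force: [0.4, 0.6, -1.0]
grip_width: 0.0003
```

Run:
```python
from h import *
a=snap('scene','s5.png');t=snap('top','t5.png')
g=a['pixels'].max(2)
print(proj(a,[.6767,-.2165,.113]))
cv2.imwrite('pics/c6.png',np.hstack([cv2.resize(x,(400,400),interpolation=2) for x in(a['pixels'][155:315,190:350,::-1],t['pixels'][85:245,215:375,::-1])]))
o=robot.get_obs();print(o['time'],o['position'],o['ft_force'])
```

```text
(np.float64(226.81604561830335), np.float64(282.42249055226955))
15.75 [ 0.51429838 -0.27768518  0.26474614] [1.26349529 0.40224344 0.47891354]
```

View pics/c6.png

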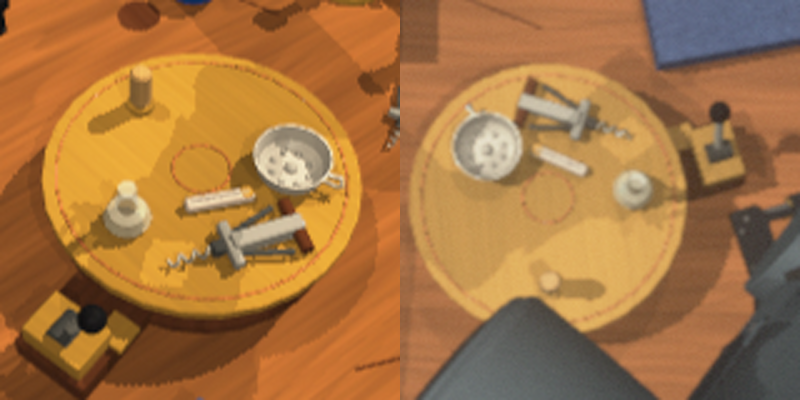

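In c6 the ball is at (92,318), which is scene pixel (226.8, 282.2); fully on was predicted at (226.8, 282.4). The knob hasn't moved, at scene pixel (246,184), the pieces are standing and the gripper is clear. Handing in.

```bash
python3 -c "
from rig import robot
print(robot.hand_in(), robot.get_obs()['time'])"
```

```text
the job is handed in; nothing more can be done
the job is handed in; nothing more can be done
```

I turned the turntable clockwise past its stiff spot and let go, then swung the brake lever fully over. The job was handed in at about 16 s of the 72 s allowed.

- **Stiff spot:** the force at the knob rose from about 5 N to 15 N around 1.07 rad and fell back at about 1.2 rad, which I took as the catch's top. I let go about 0.11 rad past that.
- **Disagreement at release:** the disc was expected to roll on to about 0.2 rad past the top, but it hardly moved. I gripped the knob again, felt no push and eased the disc on by about 0.04 rad. It now rests about 0.16 rad past the top, some 0.3 rad short of the end stop. The top was located by feel only, so that margin could be off by about 0.03 rad. The 5 N running force was also above the stated 2 to 3 N drag.
- **Brake lever:** I pushed the ball until it met its end at 10.6 N. The last picture shows it within half a pixel of the predicted fully-on position.
- **Last checks:** after the brake push the knob had not moved, the stopper was upright and the other three pieces were on the disc. The gripper touched nothing. I did not measure the decanter, candlestick and beaker again, but the arm made no contact near them.

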